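Dial in the spice grinder and set out the tins

ROBOT

A 6-joint arm with a two-finger parallel gripper is mounted at the origin on a cart in front of the work surface, level with it; the furniture and walls round the work are solid. World frame = base frame: x ahead of the robot, y to its left, z up, the work surface at z = 0. Lengths are in m, angles in degrees, forces in N, time in s.
With the tool pointing down it reaches from about 0.375 to 0.9 m from the base axis. Payload 3.1 kg.
Tool frame: the origin (TCP) lies on the centre line of the jaws, within the pads' length; the fingertips stand 25 mm ahead of it and the grasp point (between the pads) lies 6 mm ahead of it; z points along the fingers, y is the line along which they close (so a half turn about z gives the same grasp; the last joint's range is limited). The gripper opens to 87 mm and grips with 3 to 60 N. Pads are 19 mm wide; open, the fingers measure 117 mm over their backs; the gripper's body (75 mm by 190 mm) begins 51 mm behind the grasp point.
Start: joints at [63.856, 30.224, 82.088, -0, 67.689, -10.227], TCP at [0.171, 0.601, 0.248] pointing down, gripper open.
Joint ranges: [-176.69, 176.69], [-43.24, 126.21], [12.49, 139.97], [-82, 262], [0, 151.66], [-163.58, 163.58]. Speed limits (degrees/s): [159.86, 159.86, 180, 180, 180, 180].

INTERFACE

Orientations are given as a 3x3 rotation matrix whose columns are the frame's x, y, z axes.
In Python, from rig import * gives the robot as it stands.
- The arm moves only by the tool step_arm, never from a script. Its argument "steps" is a list of rows, each a list of 7 numbers: the shift along the tool's x, y, z normalised to -1 to 1, where 1 is 0.3 m, then the turn, a rotation vector about the tool's x, y, z normalised to -1 to 1, where 1 is 45 degrees, then the gripper's target within -1 to 1 (shut at 1, half-way at 0, fully open at -1). A call has 1 to 8 rows; each row is the pose to reach, as a shift and turn from the pose commanded when the call began, along the tool's axes at that moment; what a row does not reach only later rows make up. A row lasts 1/12 s, in which the tool goes at most 41.7 mm and 7.16 degrees, less where a joint would pass 70% of its speed; a pose out of reach is approached as far as the arm can. A call with a number of a shift or a turn outside -1 to 1 is refused whole. A call with a gripper value outside its range is refused whole. The fingers move at their own pace and stop on an object; the grip force is fixed at half the most. Time passes only in rows, so rows that repeat a pose let the fingers close. It gives the time, the measured TCP pose, the force, the opening and the grip force at its end, in the units of the state.
- read_state(): the state, without advancing time (a new reading comes with each control period).
- capture(name): name is "scene" or "top"; returns a dict with "image" (400x640x3 uint8, red, green, blue), "vertical_fov" (degrees; the focal length in pixels is half the picture's height over the tangent of half this angle, whatever the lens; pixels are square), "cx", "cy" (the principal point, pixels), "k1" (the pictures are not rectified: a ray, as slopes to the right and down, at radius r is drawn at 1 + k1 r^2 times it, then the intrinsics apply), "world_from_camera" (4x4, takes a point from camera to world coordinates). Camera axes: x right, y down, z forward; pixel columns grow to the right and rows downward; lengths in m; the calibration is good to about 2 mm. A picture is of the moment at which its call begins. There is no depth.
- hand_in(): hands the job in; it is judged then, once.
The state is a dict: "time_s": time; "joint_positions": joint angles; "qvel": joint speeds; "tau": joint torques, N m; "position": TCP position; "tcp_rot": TCP orientation; "force": force on the tool from outside, world axes, zero at the start; "moment": the same for the moment, N m; "opening": opening from 0.0 (shut) to 1.0 (fully open); "grasp_force": force on a finger pad.
Only numpy, scipy, OpenCV 4.12 (cv2) and the standard library are available. Lean on these libraries where they do the work, as an engineer would, in place of code of your own. Each camera call takes 0.05 s, during which the arm holds its last target. There are 200 camera calls.

TASK

Get the cleaned spice grinder ready for the next batch: turn its burr ring clockwise until the burrs touch, back it off three clicks (three marks of its scale), and then crank the wheel clockwise until its handle comes over the red mark for the third time. Every spice tin with a coloured or copper lid that is about must stand upright on the cork mat when you finish; leave the things at the back where they are.

Things in the scene. Friction and masses are not known exactly. Their poses are not given: they have to be found in the camera images.
- grinder: green bench spice grinder, fixed: a rounded housing 216 x 110 mm, top at 85 mm, on a 226 x 124 mm steel foot. Origin: centre of its underside; its long axis is its own x. The crank wheel stands on its top at own x = -55 mm (the robot's left), the burr ring at own x = +55 mm (the robot's right). A small drawer in its front is fixed
- ring_grip (a point): point on the upright axis of the burr adjustment ring, 104 mm above the worktop: a ribbed dark round ring 56 mm across and 32 mm high (88 to 120 mm above the worktop), with a 2 mm rise on top and a red pointer line running from its centre to one side. It can be gripped across at any yaw, from above. Round it on the housing is a silver scale, 76 mm across, with 12 black click marks, 30 degrees apart
- burr_ring (a joint): angle of the ring in rad: 0 = burrs touch (a hard stop), grows anticlockwise seen from above (opening, coarser). One click = one mark of the scale = 30 degrees = 0.524 rad. It turns with about 0.1 N m of friction at every angle and stays where it is left; the clicks are not felt. It starts 1.0 to 2.2 rad open and its far stop is at 5.2
- wheel_axis (a point): point on the upright axis of the crank wheel, 125 mm above the worktop. The wheel is a silver disc 80 mm across, its top 99 mm above the worktop, with a 4 mm hub cap
- crank_grip (a point): point on the crank handle, 125 mm above the worktop: a black upright round handle 20 mm across, from 99 to 143 mm above the worktop, a sleeve that spins freely on a pin 30 mm from the wheel's axis, so the hand that holds it need not turn; it goes round with the wheel and can be gripped across at any yaw
- crank_wheel (a joint): angle of the crank wheel in rad: 0 = handle over the red mark on the housing (on the housing's own -x side of the wheel, the robot's left), grows clockwise seen from above, and counts on past a full turn (6.283 = first time back over the mark, 12.566 = second, 18.850 = third). About 0.12 N m of friction, stays where it is left. It starts 0.4 to 1.6 rad past the mark
- mat_top (a point): centre of the top of a thin cork mat lying fixed on the worktop, 180 mm along its own x, 160 mm along its own y, 4 mm thick, with no rim
- tin_a_center (a point): centre (half-way up) of a round spice tin: silver, lid red, 58 mm across, 50 mm high, about 140 g, z axis up; loose. Two to four of the four tins are present
- tin_b_center (a point): centre (half-way up) of a round spice tin: silver, lid yellow, 58 mm across, 50 mm high, about 140 g, z axis up; loose. Two to four of the four tins are present
- tin_c_center (a point): centre (half-way up) of a round spice tin: silver, lid blue, 58 mm across, 50 mm high, about 140 g, z axis up; loose. Two to four of the four tins are present
- tin_d_center (a point): centre (half-way up) of a round spice tin: silver, lid copper, 58 mm across, 50 mm high, about 140 g, z axis up; loose. Two to four of the four tins are present
- tin_a: the same tin as tin_a_center; origin at the centre of its underside
- tin_b: the same tin as tin_b_center; origin at the centre of its underside
- tin_c: the same tin as tin_c_center; origin at the centre of its underside
- tin_d: the same tin as tin_d_center; origin at the centre of its underside
- mug: purple mug, 89 mm high, loose bystander behind the work, origin at its underside
- timer: red clockwork kitchen timer, 62 mm wide, 57 high, loose bystander behind the work, origin at its underside
- oil: oil bottle with a black cap, 70 mm wide, 185 high, loose bystander behind the work, origin at its underside
- can: food can, 75 mm wide, 58 high, loose bystander behind the work, origin at its underside
- garlic_center (a point): centre of a garlic bulb, 60 mm wide and 58 high, loose bystander

How it is judged (in metres and radians):
On the way, in this order (a step that is already met when the one before it is completed fails the run):
1. the burr ring is turned clockwise until the burrs touch (value of joint burr_ring below 0.06 rad), for 0.1 s.
2. the ring is backed off three clicks (value of joint burr_ring between 1.391 and 1.751 rad), for 0.3 s.
3. the wheel is cranked clockwise until the handle is over the red mark for the third time (all of step 2 and value of joint crank_wheel between 18.55 and 19.15 rad), for 0.3 s.
At the end, for the whole second after the job is handed in: ring 1.571 rad (three clicks) from the touch, within 0.18 rad (a third of a click); wheel at 18.850 rad within 0.3; every tin present stands upright (within 0.1 rad), at rest on the mat, its centre at least 10 mm inside the mat's edges (all of step 3 and x of tin_a_center in the frame of mat_top between -0.08 and 0.08 m and y of tin_a_center in the frame of mat_top between -0.07 and 0.07 m and z of tin_a_center in the frame of mat_top between 0.02 and 0.03 m and angle between each of tin_a_center, tin_b_center, tin_c_center, tin_d_center's own z axis and vertical below 0.1 rad and linear speed of each of tin_a, tin_b, tin_c, tin_d below 0.02 m/s and x of tin_b_center in the frame of mat_top between -0.08 and 0.08 m and y of tin_b_center in the frame of mat_top between -0.07 and 0.07 m and z of tin_b_center in the frame of mat_top between 0.02 and 0.03 m and x of tin_c_center in the frame of mat_top between -0.08 and 0.08 m and y of tin_c_center in the frame of mat_top between -0.07 and 0.07 m and z of tin_c_center in the frame of mat_top between 0.02 and 0.03 m and x of tin_d_center in the frame of mat_top between -0.08 and 0.08 m and y of tin_d_center in the frame of mat_top between -0.07 and 0.07 m and z of tin_d_center in the frame of mat_top between 0.02 and 0.03 m).
It fails at once if the mug at the back is moved by more than 50 mm (distance of mug from where it was at the start of the episode above 0.05 m).
It fails at once if the timer at the back is moved by more than 50 mm (distance of timer from where it was at the start of the episode above 0.05 m).
It fails at once if the oil at the back is moved by more than 50 mm (distance of oil from where it was at the start of the episode above 0.05 m).
It fails at once if the can at the back is moved by more than 50 mm (distance of can from where it was at the start of the episode above 0.05 m).
It fails at once if the garlic at the back is moved by more than 50 mm (distance of garlic_center from where it was at the start of the episode above 0.05 m).
Of tin_a, tin_b, tin_c, tin_d only 2 to 4 are there at a start; the rules pass over those that are not, and their reading is None.
At some moment in a run one of tin_a, tin_b, tin_c, tin_d may be knocked a few centimetres aside while the robot is not near it.
Once in a run the grip may slacken for a moment while it holds something.
It also fails if it takes over 208 s, if anything falls off the work surface, if the arm or the gripper's body presses on something with over 40 N, if the wrist force passes 120 N, or if a joint passes its speed limit or range.

## Working session

There is one attempt and no reset: what is moved stays moved. The work goes in short steps, Python scripts to look and compute and a tool call to move; the robot and the scene stay as the last step left them, time stands still between calls to the robot, and variables do not carry over. Pictures are saved under pics/ and viewed, at most 14 in all, crops included, and the job is handed in when it is done.

Besides the shell and the picture viewer there is one more tool, called after "Call:" as name(argument=value, ...) on one line, values as JSON. step_arm: Moves the arm, as the interface text tells. Scaled input: -1 to 1 covers 0.3 m each way for a shift and 45 degrees each way for a turn. Its arguments: {"type":"object","properties":{"steps":{"type":"array"}},"required":["steps"]}

```bash
ls; mkdir -p pics; cat > h.py <<'E'
from rig import *
import numpy as np, cv2
def snap(cam,fn):
    c=capture(cam); cv2.imwrite('pics/'+fn,c['image'][:,:,::-1]); return c
def K(c):
    f=200/np.tan(np.radians(c['vertical_fov'])/2)
    return np.array([[f,0,c['cx']],[0,f,c['cy']],[0,0,1.]])
def px2w(c,u,v,z):
    # invert radial d = s(1+k1 r^2)
    k=K(c); d=np.array([(u-k[0,2])/k[0,0],(v-k[1,2])/k[1,1]]); s=d.copy()
    for _ in range(30): s=d/(1+c['k1']*(s@s))
    T=np.array(c['world_from_camera']); r=T[:3,:3]@np.array([s[0],s[1],1]); o=T[:3,3]
    return o+r*(z-o[2])/r[2]
def w2px(c,p):
    T=np.linalg.inv(np.array(c['world_from_camera'])); q=T[:3,:3]@np.array(p)+T[:3,3]
    s=q[:2]/q[2]; s=s*(1+c['k1']*(s@s)); k=K(c); return k[0,0]*s+k[:2,2]
E
python3 - <<'E'
from h import *
for n in('scene','top'):
    c=snap(n,n+'0.png'); print(n,c['vertical_fov'],c['k1'],c['cx'],c['cy'],np.round(c['world_from_camera'],3).tolist())
s=read_state(); print(s['time_s'],s['position'],s['tcp_rot'],s['opening'])
E
```

```text
pics
scene 54.98691381610866 -0.07298022752178718 316.2465025963961 200.2816767370228 [[-0.822, -0.408, 0.398, 0.221], [-0.57, 0.581, -0.581, 0.576], [0.006, -0.704, -0.71, 0.735], [0.0, 0.0, 0.0, 1.0]]
top 54.524632327508264 -0.005521894409960224 328.47237829439035 199.7515205990572 [[-0.018, -0.996, 0.082, 0.499], [-1.0, 0.017, -0.018, 0.042], [0.016, -0.083, -0.996, 0.95], [0.0, 0.0, 0.0, 1.0]]
0.1 [0.17109033 0.60048538 0.24667452] [[-9.61666410e-01  2.74220699e-01 -8.51131143e-04]
 [ 2.74221818e-01  9.61664834e-01 -1.77218615e-03]
 [ 3.32532766e-04 -1.93765062e-03 -9.99998067e-01]] 0.9978687145731993
```

View pics/top0.png

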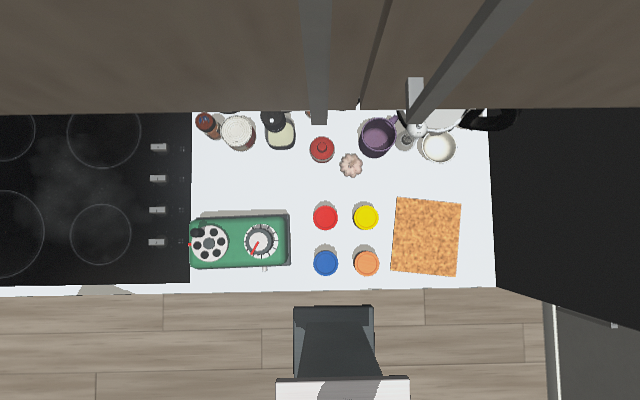

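View pics/scene0.png

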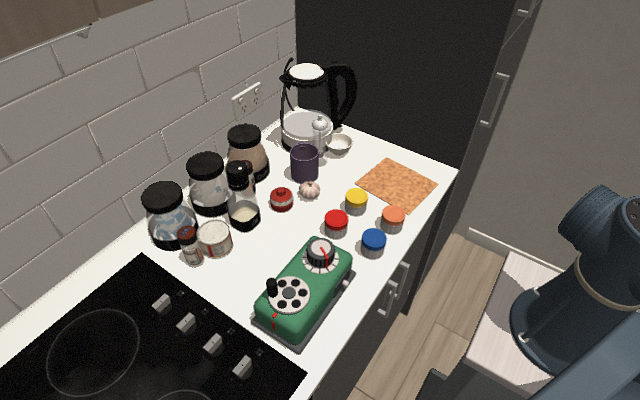

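The top view shows the grinder at (239,241), with the wheel at (209,243), handle at (196,232) and ring at (261,240). All four tins are present: red (325,217), yellow (366,217), blue (325,263), copper (366,263). The mat is at (426,237).

```bash
python3 - <<'E'
from h import *
c=capture('top'); im=c['image'][:,:,::-1]
hsv=cv2.cvtColor(np.ascontiguousarray(im),cv2.COLOR_BGR2HSV)
def cen(lo,hi,box,z,n):
    x0,y0,x1,y1=box; m=cv2.inRange(hsv[y0:y1,x0:x1],lo,hi)
    m=cv2.morphologyEx(m,cv2.MORPH_CLOSE,np.ones((5,5))); 
    k,l,st,ce=cv2.connectedComponentsWithStats(m); i=1+np.argmax(st[1:,4])
    u,v=ce[i]+[x0,y0]; r=cv2.minAreaRect(np.argwhere(l==i)[:,::-1].astype(np.float32))
    print(n,(u,v),st[i],np.round(px2w(c,u,v,z),4)); return r,(x0,y0)
for n,p in dict(red=(325,217),yel=(366,217),blu=(325,263),cop=(366,263)).items():
    cen((0,90,60),(180,255,255),(p[0]-20,p[1]-20,p[0]+20,p[1]+20),.05,n)
r,o=cen((5,60,60),(25,255,255),(385,190,470,285),.004,'mat')
b=cv2.boxPoints(r)+np.array(o); w=[px2w(c,*q,.004)[:2] for q in b]; print(np.round(w,3).tolist())
r,o=cen((60,90,30),(90,255,255),(180,205,295,275),.085,'grinder')
b=cv2.boxPoints(r)+np.array(o); w=[px2w(c,*q,.085)[:2] for q in b]; print(np.round(w,3).tolist(),np.mean(w,0))
cr=cv2.resize(im[205:280,182:297],None,fx=6.9,fy=6.9,interpolation=cv2.INTER_CUBIC); cv2.imwrite('pics/g.png',cr)
E
```

```text
red (np.float64(325.0104166666667), np.float64(217.44791666666666)) [  8   8  25  25 480] [0.5327 0.0342 0.05  ]
yel (np.float64(365.5760649087221), np.float64(217.2129817444219)) [  7   8  26  25 493] [ 0.5316 -0.0599  0.05  ]
blu (np.float64(325.2378048780488), np.float64(262.9756097560976)) [  8   8  25  25 492] [0.4282 0.0355 0.05  ]
cop (np.float64(366.18145161290323), np.float64(263.1290322580645)) [  8   8  25  25 496] [ 0.4261 -0.0586  0.05  ]
mat (np.float64(425.5337066998548), np.float64(236.70794440987348)) [   5    7   71   80 4821] [ 0.4832 -0.2102  0.004 ]
[[0.403, -0.12], [0.583, -0.142], [0.565, -0.304], [0.386, -0.278]]
grinder (np.float64(241.85971943887776), np.float64(245.14478957915833)) [  10   14   94   49 1996] [0.4735 0.219  0.085 ]
[[0.53, 0.335], [0.53, 0.128], [0.426, 0.128], [0.427, 0.332]] [0.47844865 0.23086544]
```

View pics/g.png

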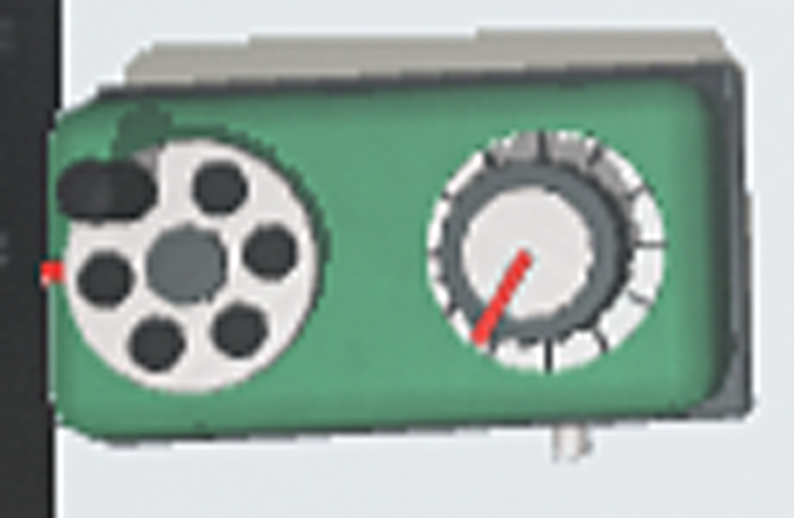

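```bash
python3 - <<'E'
from h import *
c=capture('top')
q=lambda a,b,z:np.round(px2w(c,182+(a+.5)/6.9-.5,205+(b+.5)/6.9-.5,z),4)
print('ring',q(527,255,.121),q(546,250,.087),'hub',q(186,264,.103),'wheel',q(191,264,.099),'handle',q(85,190,.143))
print('tip',q(482,337,.122))
E
```

```text
ring [0.4815 0.1777 0.121 ] [0.4823 0.1772 0.087 ] hub [0.4803 0.2871 0.103 ] wheel [0.4802 0.2867 0.099 ] handle [0.5037 0.3057 0.143 ]
tip [0.4569 0.1913 0.122 ]
```

Call:
step_arm(steps=[[0,0,0,0,0,0.5,-1],[0,0,0,0,0,0.5,-1],[0,0,0,0,0,0.5,-1],[0,0,0,0,0,0.5,-1]])

```text
time_s: 0.53
position: [0.1713, 0.6009, 0.2473]
tcp_rot: [[-0.782, 0.624, -0.0], [0.624, 0.782, -0.0], [-0.0, -0.001, -1.0]]
force: [0.0, -0.1, 0.1]
opening: 1.001
grasp_force: 0.0
```

Call:
step_arm(steps=[[0,0,0,0,0,0.5,-1],[0,0,0,0,0,0.5,-1],[0,0,0,0,0,0.5,-1],[0,0,0,0,0,0.5,-1]])

```text
time_s: 0.87
position: [0.1713, 0.6009, 0.2474]
tcp_rot: [[-0.486, 0.874, -0.0], [0.874, 0.486, -0.0], [-0.0, -0.0, -1.0]]
force: [-0.3, 0.3, -0.6]
opening: 0.999
grasp_force: 0.0
```

Call:
step_arm(steps=[[-0.872,0.121,0,0,0,-1,-1],[-0.872,0.121,0,0,0,-1,-1],[-0.872,0.121,0,0,0,-1,-1],[-0.872,0.121,0,0,0,-1,-1],[-0.872,0.121,0,0,0,-1,-1],[-0.872,0.121,0,0,0,-1,-1],[-0.872,0.121,0,0,0,-1,-1],[-0.872,0.121,0,0,0,-1,-1]])

```text
time_s: 1.53
position: [0.3333, 0.3862, 0.2476]
tcp_rot: [[-0.962, 0.272, 0.001], [0.272, 0.962, -0.002], [-0.002, -0.002, -1.0]]
force: [-0.7, 0.2, 0.5]
opening: 1.0
grasp_force: 0.0
```

Call:
step_arm(steps=[[-0.681,-0.543,0,0,0,-0.353,-1],[-0.681,-0.543,0,0,0,-0.353,-1],[-0.681,-0.543,0,0,0,-0.353,-1],[-0.681,-0.543,0,0,0,-0.353,-1],[-0.681,-0.543,0,0,0,-0.353,-1],[-0.681,-0.543,0,0,0,-0.353,-1],[-0.681,-0.543,0,0,0,-0.353,-1],[-0.681,-0.543,0,0,0,-0.353,-1]])

```text
time_s: 2.2
position: [0.4856, 0.1743, 0.2478]
tcp_rot: [[-1.0, 0.002, 0.003], [0.002, 1.0, -0.001], [-0.003, -0.001, -1.0]]
force: [0.2, 1.1, 0.3]
opening: 0.999
grasp_force: 0.0
```

```bash
cat >> h.py <<'E'
def go(x,y,z,yaw=None):
    """tool-frame normalised shift and turn to TCP x,y,z and tool-y yaw (deg)"""
    s=read_state(); R=np.array(s['tcp_rot']); p=np.array(s['position'])
    d=R.T@(np.array([x,y,z])-p)/.3; yw=np.degrees(np.arctan2(R[1,1],R[0,1]))
    t=0 if yaw is None else -((yaw-yw+180)%360-180)/45
    print('t',s['time_s'],'p',np.round(p,4),'yaw',round(yw,1),'q6',round(s['joint_positions'][5],1),'F',np.round(s['force'],1),'Mz',np.round(s['moment'],2),'open',round(s['opening'],3),'gf',round(s['grasp_force'],1)); print('go',np.round(d,3),round(t,3))
E
python3 -c "
from h import *
go(.482,.1775,.116,90); s=read_state(); print(s['tcp_rot'])"
```

```text
t 2.2 p [0.4856 0.1743 0.2478] yaw 89.9 q6 -82.5 F [0.2 1.1 0.3] Mz [ 0.06 -0.02 -0.02] open 0.999 gf 0.0
go [0.014 0.011 0.439] -0.003
[[-9.99991499e-01  2.46221332e-03  3.30759292e-03]
 [ 2.45945861e-03  9.99996626e-01 -8.36654976e-04]
 [-3.30964178e-03 -8.28512975e-04 -9.99994180e-01]]
```

Call:
step_arm(steps=[[0,0,0.12,0,0,0,-1],[0,0,0.24,0,0,0,-1],[0,0,0.34,0,0,0,-1],[0,0,0.34,0,0,0,-1],[0,0,0.34,0,0,0,-1]])

```text
time_s: 2.62
position: [0.4805, 0.1781, 0.1446]
tcp_rot: [[-1.0, -0.002, -0.004], [-0.002, 1.0, -0.0], [0.004, -0.0, -1.0]]
force: [0.2, -0.4, 0.3]
opening: 0.997
grasp_force: 0.0
```

```bash
python3 -c "
from h import *
go(.482,.1775,.116,90)
c=capture('top');cv2.imwrite('pics/r1.png',cv2.resize(c['image'][190:290,170:310,::-1],None,fx=5,fy=5,interpolation=2))"
```

```text
t 2.6167 p [0.4805 0.1781 0.1446] yaw 90.1 q6 -82.3 F [ 0.2 -0.4  0.3] Mz [ 0.03  0.02 -0.05] open 0.997 gf 0.0
go [-0.005 -0.002  0.095] 0.002
```

View pics/r1.png

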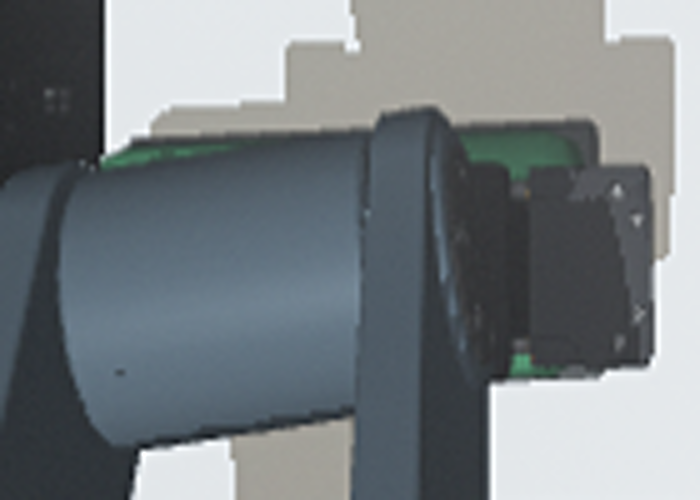

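The arm hides the ring from above, as the view shows only the gripper at about (520,270). I'll go down and grip by pose.

Call:
step_arm(steps=[[0,0,0.05,0,0,0,-1],[0,0,0.095,0,0,0,-1],[0,0,0.095,0,0,0,-1],[0,0,0.095,0,0,0,1],[0,0,0.095,0,0,0,1],[0,0,0.095,0,0,0,1],[0,0,0.095,0,0,0,1],[0,0,0.095,0,0,0,1]])

```text
time_s: 3.33
position: [0.4825, 0.1775, 0.1178]
tcp_rot: [[-1.0, 0.0, 0.002], [0.0, 1.0, 0.0], [-0.002, 0.0, -1.0]]
force: [-1.1, 0.6, 0.5]
opening: 0.711
grasp_force: 0.0
```

```bash
python3 -c "
from h import *
go(.482,.1775,.116,90)
print(read_state()['joint_positions'])"
```

```text
t 3.3333 p [0.4825 0.1775 0.1178] yaw 90.0 q6 -82.2 F [-1.1  0.6  0.5] Mz [0.04 0.01 0.  ] open 0.711 gf 0.0
go [0.002 0.    0.006] -0.001
[ 7.72604717e+00  3.33593904e+01  1.04503169e+02  9.27615520e-04
  4.20491232e+01 -8.22499637e+01]
```

Call:
step_arm(steps=[[0,0,0,0,0,0,1],[0,0,0,0,0,0,1],[0,0,0,0,0,0,1],[0,0,0,0,0,0,1]])

```text
time_s: 3.67
position: [0.4823, 0.1778, 0.1175]
tcp_rot: [[-1.0, 0.001, 0.001], [0.001, 1.0, 0.001], [-0.001, 0.001, -1.0]]
force: [0.0, 3.5, 6.0]
opening: 0.631
grasp_force: 30.0
```

Call:
step_arm(steps=[[0,0,0,0,0,0.14,1],[0,0,0,0,0,0.28,1],[0,0,0,0,0,0.42,1],[0,0,0,0,0,0.56,1],[0,0,0,0,0,0.7,1],[0,0,0,0,0,0.84,1],[0,0,0,0,0,1,1],[0,0,0,0,0,1,1]])

```text
time_s: 4.33
position: [0.4825, 0.1783, 0.1175]
tcp_rot: [[-0.703, 0.711, 0.001], [0.711, 0.703, 0.002], [0.0, 0.002, -1.0]]
force: [-1.6, 5.2, 5.9]
opening: 0.64
grasp_force: 30.0
```

```bash
python3 -c "
from h import *
go(.482,.1775,.116,90)"
```

```text
t 4.3333 p [0.4825 0.1783 0.1175] yaw 44.7 q6 -37.0 F [-1.6  5.2  5.9] Mz [ 0.79  0.16 -0.08] open 0.64 gf 30.0
go [-0.001 -0.003  0.005] -1.007
```

Call:
step_arm(steps=[[0,0,0,0,0,0.1,1],[0,0,0,0,0,0.2,1],[0,0,0,0,0,0.3,1],[0,0,0,0,0,0.3,1]])

```text
time_s: 4.67
position: [0.4827, 0.1784, 0.1175]
tcp_rot: [[-0.52, 0.854, 0.002], [0.854, 0.52, 0.002], [0.001, 0.002, -1.0]]
force: [0.2, 6.5, 4.2]
opening: 0.636
grasp_force: 30.0
```

```bash
python3 -c "
from h import *
go(.482,.1775,.116,90)"
```

```text
t 4.6667 p [0.4827 0.1784 0.1175] yaw 31.3 q6 -23.6 F [0.2 6.5 4.2] Mz [ 0.74  0.18 -0.03] open 0.636 gf 30.0
go [-0.001 -0.004  0.005] -1.304
```

Call:
step_arm(steps=[[0,0,0,0,0,0.1,1],[0,0,0,0,0,0.2,1],[0,0,0,0,0,0.3,1],[0,0,0,0,0,0.3,1]])

```text
time_s: 5.0
position: [0.4832, 0.1774, 0.1177]
tcp_rot: [[-0.309, 0.951, 0.003], [0.951, 0.309, -0.001], [-0.002, 0.003, -1.0]]
force: [0.2, 1.5, 4.7]
opening: 0.638
grasp_force: 30.0
```

```bash
python3 -c "
from h import *
go(.482,.1775,.116,90)"
```

```text
t 5.0 p [0.4832 0.1774 0.1177] yaw 18.0 q6 -10.2 F [0.2 1.5 4.7] Mz [-0.01 -0.03  0.26] open 0.638 gf 30.0
go [ 0.002 -0.004  0.006] -1.599
```

Call:
step_arm(steps=[[0,0,0,0,0,0.1,1],[0,0,0,0,0,0.2,1],[0,0,0,0,0,0.2,1]])

```text
time_s: 5.25
position: [0.4832, 0.1773, 0.1177]
tcp_rot: [[-0.157, 0.988, 0.003], [0.988, 0.157, -0.001], [-0.002, 0.003, -1.0]]
force: [-0.4, 1.3, 5.2]
opening: 0.636
grasp_force: 30.0
```

```bash
python3 -c "
from h import *
go(.482,.1775,.116,90)"
```

```text
t 5.25 p [0.4832 0.1773 0.1177] yaw 9.0 q6 -1.2 F [-0.4  1.3  5.2] Mz [-0.06  0.02  0.37] open 0.636 gf 30.0
go [ 0.001 -0.004  0.006] -1.799
```

Call:
step_arm(steps=[[0,0,0,0,0,0.1,1],[0,0,0,0,0,0.2,1],[0,0,0,0,0,0.2,1]])

```text
time_s: 5.5
position: [0.4831, 0.1772, 0.1177]
tcp_rot: [[-0.001, 1.0, 0.003], [1.0, 0.001, -0.001], [-0.001, 0.003, -1.0]]
force: [0.4, -0.0, 6.3]
opening: 0.635
grasp_force: 30.0
```

```bash
python3 -c "
from h import *
go(.482,.1775,.116,90)"
```

```text
t 5.5 p [0.4831 0.1772 0.1177] yaw 0.1 q6 7.8 F [ 0.4 -0.   6.3] Mz [-0.06  0.05  0.39] open 0.635 gf 30.0
go [ 0.001 -0.004  0.006] -1.999
```

Call:
step_arm(steps=[[0,0,0,0,0,0.14,1],[0,0,0,0,0,0.28,1],[0,0,0,0,0,0.42,1],[0,0,0,0,0,0.56,1],[0,0,0,0,0,0.7,1],[0,0,0,0,0,0.85,1],[0,0,0,0,0,0.85,1],[0,0,0,0,0,0.85,1]])

```text
time_s: 6.17
position: [0.4824, 0.177, 0.1177]
tcp_rot: [[0.618, 0.786, 0.001], [0.786, -0.618, -0.001], [-0.0, 0.001, -1.0]]
force: [-0.2, -0.7, 7.3]
opening: 0.632
grasp_force: 30.0
```

```bash
python3 -c "
from h import *
go(.482,.1775,.116,90)"
```

```text
t 6.1667 p [0.4824 0.177  0.1177] yaw -38.2 q6 46.0 F [-0.2 -0.7  7.3] Mz [-0.18  0.15  0.09] open 0.632 gf 30.0
go [ 0.001 -0.002  0.006] -2.849
```

Call:
step_arm(steps=[[0,0,0,0,0,0,-1],[0,0,0,0,0,0,-1],[0,0,0,0,0,0,-1],[0,0,0,0,0,0,-1],[0,0,-0.1,0,0,0,-1],[0,0,-0.2,0,0,0,-1],[0,0,-0.3,0,0,0,-1],[0,0,-0.3,0,0,0,-1]])

```text
time_s: 6.83
position: [0.4854, 0.1779, 0.2118]
tcp_rot: [[0.619, 0.785, 0.011], [0.785, -0.619, 0.001], [0.008, 0.007, -1.0]]
force: [1.1, -0.2, -0.2]
opening: 0.993
grasp_force: 0.0
```

```bash
python3 -c "
from h import *
go(.482,.1775,.116,90)
c=capture('scene');print(w2px(c,[.4825,.1775,.122]));cv2.imwrite('pics/s1.png',cv2.resize(c['image'][200:350,220:400,::-1],None,fx=4,fy=4,interpolation=2))"
```

```text
t 6.8333 p [0.4854 0.1779 0.2118] yaw -38.3 q6 46.0 F [ 1.1 -0.2 -0.2] Mz [-0.11  0.04  0.02] open 0.993 gf 0.0
go [-0.01  -0.01   0.319] -2.85
[320.70125004 246.65237973]
```

View pics/s1.png

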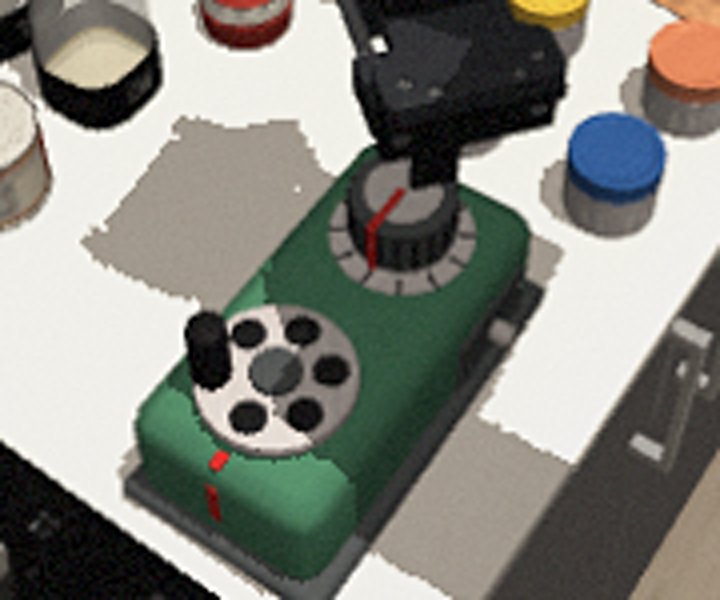

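The scene view shows the ring's pointer running from (402,190) to (372,230) in the crop, so it now faces the wheel; the handle hasn't moved. I'll compute its angle.

```bash
python3 -c "
from h import *
c=capture('scene')
q=lambda a,b,z:px2w(c,220+(a+.5)/4-.5,200+(b+.5)/4-.5,z)
for e in [(372,230),(374,226),(371,234)]:
  d=q(*e,.121)-q(402,190,.122); print(q(402,190,.122),d,np.degrees(np.arctan2(d[1],d[0])), np.degrees(np.arctan2(*(q(*e,.121)-[.482,.1775,0])[1::-1])))
"
```

```text
[0.48277425 0.1791503  0.122     ] [-0.00145648  0.0282345  -0.001     ] 92.95299141928805 91.30775848128539
[0.48277425 0.1791503  0.122     ] [-0.00086818  0.02568556 -0.001     ] 91.93587236922541 90.19687054112306
[0.48277425 0.1791503  0.122     ] [-0.00244371  0.03049133 -0.001     ] 94.58213952912243 92.97330985631669
```

Ring turned 59° and then slipped at the stop, with the pointer at about 92°. So the burrs touch. I'll regrip and back off 90°.

Call:
step_arm(steps=[[0,0,0.1,0,0,0,-1],[0,0,0.2,0,0,0,-1],[0,0,0.3,0,0,0,-1],[0,0,0.3,0,0,0,-1],[0,0,0.3,0,0,0,1],[0,0,0.3,0,0,0,1],[0,0,0.3,0,0,0,1],[0,0,0.3,0,0,0,1]])

```text
time_s: 7.6
position: [0.4824, 0.1774, 0.1181]
tcp_rot: [[0.62, 0.785, 0.001], [0.785, -0.62, 0.0], [0.001, 0.001, -1.0]]
force: [0.7, -0.2, 0.3]
opening: 0.781
grasp_force: 0.0
```

Call:
step_arm(steps=[[0,0,0,0,0,0,1],[0,0,0,0,0,0,1],[0,0,0,0,0,0,1],[0,0,0,0,0,0,1],[0,0,0,0,0,0,1],[0,0,0,0,0,0,1]])

```text
time_s: 8.1
position: [0.4826, 0.1773, 0.1179]
tcp_rot: [[0.619, 0.785, 0.002], [0.785, -0.619, -0.0], [0.001, 0.001, -1.0]]
force: [-0.2, -1.6, 6.0]
opening: 0.635
grasp_force: 30.0
```

```bash
python3 -c "
from h import *
go(.482,.1775,.116,51.8)"
```

```text
t 8.1 p [0.4826 0.1773 0.1179] yaw -38.3 q6 46.0 F [-0.2 -1.6  6. ] Mz [-0.32  0.15 -0.03] open 0.635 gf 30.0
go [-0.001 -0.002  0.006] -2.002
```

Call:
step_arm(steps=[[0,0,0,0,0,-0.14,1],[0,0,0,0,0,-0.28,1],[0,0,0,0,0,-0.42,1],[0,0,0,0,0,-0.56,1],[0,0,0,0,0,-0.7,1],[0,0,0,0,0,-0.84,1],[0,0,0,0,0,-1,1],[0,0,0,0,0,-1,1]])

```text
time_s: 8.77
position: [0.4831, 0.1772, 0.1179]
tcp_rot: [[-0.122, 0.993, 0.003], [0.993, 0.122, -0.0], [-0.0, 0.003, -1.0]]
force: [0.5, -1.3, 3.3]
opening: 0.637
grasp_force: 3.0
```

Call:
step_arm(steps=[[0,0,0,0,0,-0.14,1],[0,0,0,0,0,-0.28,1],[0,0,0,0,0,-0.42,1],[0,0,0,0,0,-0.56,1],[0,0,0,0,0,-0.7,1],[0,0,0,0,0,-0.84,1],[0,0,0,0,0,-1,1],[0,0,0,0,0,-1,1]])

```text
time_s: 9.43
position: [0.4834, 0.1776, 0.1174]
tcp_rot: [[-0.786, 0.618, 0.003], [0.618, 0.786, 0.001], [-0.002, 0.002, -1.0]]
force: [1.7, 1.2, 0.5]
opening: 0.638
grasp_force: 30.0
```

```bash
python3 -c "
from h import *
go(.482,.1775,.116,51.8)"
```

```text
t 9.4333 p [0.4834 0.1776 0.1174] yaw 51.8 q6 -44.1 F [1.7 1.2 0.5] Mz [ 0.04 -0.37  0.1 ] open 0.638 gf 30.0
go [ 0.004 -0.003  0.005] 0.001
```

Call:
step_arm(steps=[[0,0,0,0,0,0,1],[0,0,0,0,0,0,1],[0,0,0,0,0,0,-1],[0,0,0,0,0,0,-1],[0,0,0,0,0,0,-1],[0,0,0,0,0,0,-1],[0,0,-0.1,0,0,0,-1],[0,0,-0.2,0,0,0,-1]])

```text
time_s: 10.1
position: [0.4797, 0.177, 0.1757]
tcp_rot: [[-0.785, 0.62, -0.007], [0.62, 0.785, -0.001], [0.005, -0.005, -1.0]]
force: [1.3, -0.0, 0.4]
opening: 0.969
grasp_force: 0.0
```

```bash
python3 -c "
from h import *
go(.5037,.3057,.21,0)
c=capture('scene');cv2.imwrite('pics/s2.png',cv2.resize(c['image'][210:330,250:370,::-1],None,fx=5,fy=5,interpolation=2))"
```

```text
t 10.1 p [0.4797 0.177  0.1757] yaw 51.7 q6 -44.0 F [ 1.3 -0.   0.4] Mz [-0.04  0.01 -0.04] open 0.969 gf 0.0
go [ 0.204  0.385 -0.115] 1.149
```

View pics/s2.png

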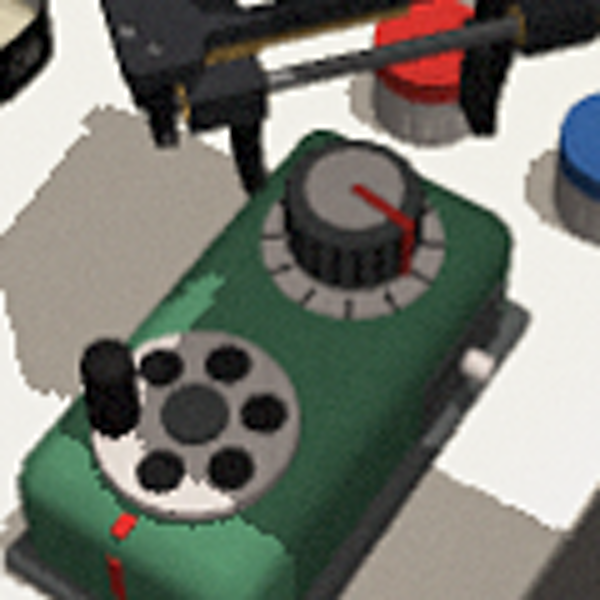

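The pointer now runs from (356,188) to (410,226) in the crop. Grasp force fell to 3 N during the turn, so I'll check the angle before going on.

```bash
python3 -c "
from h import *
c=capture('scene')
q=lambda a,b,z:px2w(c,250+(a+.5)/5-.5,210+(b+.5)/5-.5,z)
for e in [(408,222),(402,217)]:
  d=q(*e,.121)-q(356,188,.122); print(q(356,188,.122),d,np.degrees(np.arctan2(d[1],d[0])), np.degrees(np.arctan2(*(q(*e,.121)-[.482,.1775,0])[1::-1])))
# foot of pointer on side: bottom at z~.09
d=q(406,272,.09)-[.482,.1775,0]; print(d,np.degrees(np.arctan2(d[1],d[0])))
print('handle top',q(108,350,.143),'hub',q(195,413,.103),'mark',q(124,526,.085))
"
```

```text
[0.48155807 0.17853062 0.122     ] [-0.02598559  0.00156227 -0.001     ] 176.55947477729586 174.39644584249888
[0.48155807 0.17853062 0.122     ] [-0.02268596  0.00086599 -0.001     ] 177.81390916978816 175.3119222845729
[-0.0277438   0.00416178  0.09      ] 171.46881126965636
handle top [0.50443578 0.30451132 0.143     ] hub [0.4791808  0.28891423 0.103     ] mark [0.47877213 0.33391094 0.085     ]
```

```bash
python3 -c "
from h import *
c=capture('scene')
def m(fn,sc,ox,oy):
  im=cv2.imread('pics/'+fn).astype(int); R=(im[:,:,2]>130)&(im[:,:,2]>2.5*im[:,:,1])
  R=(im[:,:,2]>110)&(im[:,:,2]>2*im[:,:,1])
  for z,r0,r1 in((.121,-1,.024),(.121,.008,.024)):
    P=np.array([px2w(c,ox+(u+.5)/sc-.5,oy+(v+.5)/sc-.5,z) for v,u in np.argwhere(R)])-[.482,.1785,0]
    r=np.hypot(P[:,0],P[:,1]); P=P[(r<r1)&(r>r0)][:,:2]; w=np.linalg.svd(P-P.mean(0))[2][0]
    print(fn,len(P),P.mean(0),'line',np.degrees(np.arctan2(w[1],w[0])),'mean',np.degrees(np.arctan2(*P.mean(0)[::-1])))
m('s1.png',4,220,200);m('s2.png',5,250,210)
t=capture('top'); im=cv2.imread('pics/top0.png').astype(int)
P=np.array([px2w(t,u,v,.121)[:2] for v,u in np.argwhere((im[:,:,2]>130)&(im[:,:,2]>2*im[:,:,1])) if 245<u<275 and 230<v<260]);w=np.linalg.svd(P-P.mean(0))[2][0];print(len(P),P.mean(0),np.degrees(np.arctan2(w[1],w[0])))
"
```

```text
s1.png 311 [0.00108423 0.01214062] line 91.81724019505099 mean 84.89666957871049
s1.png 211 [0.00096606 0.01601693] line 91.6579709203975 mean 86.54840122276067
s2.png 531 [-0.01141854  0.00049521] line 172.95724858689522 mean 177.51668130204007
s2.png 347 [-0.01562013  0.00098959] line 172.1879293692037 mean 176.37497322700295
30 [0.46815858 0.18597823] 148.24306103744362
```

Line fits give 81° turned against a target of 90°, because the grip slackened. I'll regrip and add about 9°.

Call:
step_arm(steps=[[0,0,0.1,0,0,0,-1],[0,0,0.2,0,0,0,-1],[0,0,0.2,0,0,0,-1],[0,0,0.2,0,0,0,-1],[0,0,0.2,0,0,0,1],[0,0,0.2,0,0,0,1],[0,0,0.2,0,0,0,1],[0,0,0.2,0,0,0,1]])

```text
time_s: 10.97
position: [0.4827, 0.1775, 0.1182]
tcp_rot: [[-0.785, 0.619, 0.002], [0.619, 0.785, 0.0], [-0.002, 0.002, -1.0]]
force: [0.1, -0.0, -0.5]
opening: 0.781
grasp_force: 0.0
```

Call:
step_arm(steps=[[0,0,0,0,0,0,1],[0,0,0,0,0,0,1],[0,0,0,0,0,0,1],[0,0,0,0,0,-0.1,1],[0,0,0,0,0,-0.2,1],[0,0,0,0,0,-0.2,1],[0,0,0,0,0,-0.2,1],[0,0,0,0,0,-0.2,1]])

```text
time_s: 11.63
position: [0.4828, 0.1779, 0.1177]
tcp_rot: [[-0.871, 0.491, 0.002], [0.491, 0.871, 0.001], [-0.001, 0.002, -1.0]]
force: [1.0, 3.9, 3.7]
opening: 0.636
grasp_force: 30.0
```

Call:
step_arm(steps=[[0,0,0,0,0,0,-1],[0,0,0,0,0,0,-1],[0,0,0,0,0,0,-1],[0,0,0,0,0,0,-1],[0,0,-0.1,0,0,0,-1],[0,0,-0.2,0,0,0,-1],[0,0,-0.3,0,0,0,-1],[0,0,-0.3,0,0,0,-1]])

```text
time_s: 12.3
position: [0.4851, 0.1777, 0.2118]
tcp_rot: [[-0.872, 0.489, 0.01], [0.489, 0.872, 0.001], [-0.008, 0.006, -1.0]]
force: [0.9, -0.4, -0.4]
opening: 0.994
grasp_force: 0.0
```

```bash
cat > ptr.py <<'E'
from h import *
c=capture('scene'); im=c['image'].astype(int); im=cv2.resize(c['image'],None,fx=5,fy=5,interpolation=2).astype(int)
R=(im[:,:,0]>110)&(im[:,:,0]>2*im[:,:,1])
P=[]
for v,u in np.argwhere(R):
    if 1500<u<1700 and 1150<v<1340:
        p=px2w(c,(u+.5)/5-.5,(v+.5)/5-.5,.121)[:2]-[.4833,.1774]
        if np.hypot(*p)<.0245: P.append(p)
P=np.array(P); w=np.linalg.svd(P-P.mean(0))[2][0]; print(len(P),P.mean(0),'line',np.degrees(np.arctan2(w[1],w[0])),'mean',np.degrees(np.arctan2(*P.mean(0)[::-1])))
go(.5037,.3057,.21,0)
E
python3 ptr.py
```

```text
505 [-0.01262896 -0.00041055] line -178.27246283956188 mean -178.13807176679563
t 12.35 p [0.4839 0.1774 0.2096] yaw 60.7 q6 -53.0 F [ 0.6 -0.2  0.2] Mz [ 0.01 -0.03  0.01] open 0.991 gf 0.0
go [ 0.152  0.405 -0.001] 1.349
```

Call:
step_arm(steps=[[0.146,0.406,0,0,0,-0.651,-1],[0.146,0.406,0,0,0,-0.651,-1],[0.146,0.406,0,0,0,-0.651,-1],[0.146,0.406,0,0,0,-0.651,-1],[0.146,0.406,0,0,0,-0.651,-1],[0.146,0.406,0,0,0,-0.651,-1],[0.146,0.406,0,0,0,-0.651,-1],[0.146,0.406,0,0,0,-0.651,-1]])

```text
time_s: 13.02
position: [0.5028, 0.3035, 0.2064]
tcp_rot: [[-1.0, 0.003, -0.002], [0.003, 1.0, -0.001], [0.002, -0.001, -1.0]]
force: [-0.3, 0.0, 0.2]
opening: 1.002
grasp_force: 0.0
```

```bash
python3 -c "
from h import *
go(.5044,.3052,.131,90)
c=capture('scene');cv2.imwrite('pics/s3.png',cv2.resize(c['image'][210:330,220:370,::-1],None,fx=5,fy=5,interpolation=2))"
```

```text
t 13.0167 p [0.5028 0.3035 0.2064] yaw 89.8 q6 -69.6 F [-0.3  0.   0.2] Mz [-0.02 -0.02 -0.07] open 1.002 gf 0.0
go [-0.006  0.006  0.251] -0.004
```

View pics/s3.png

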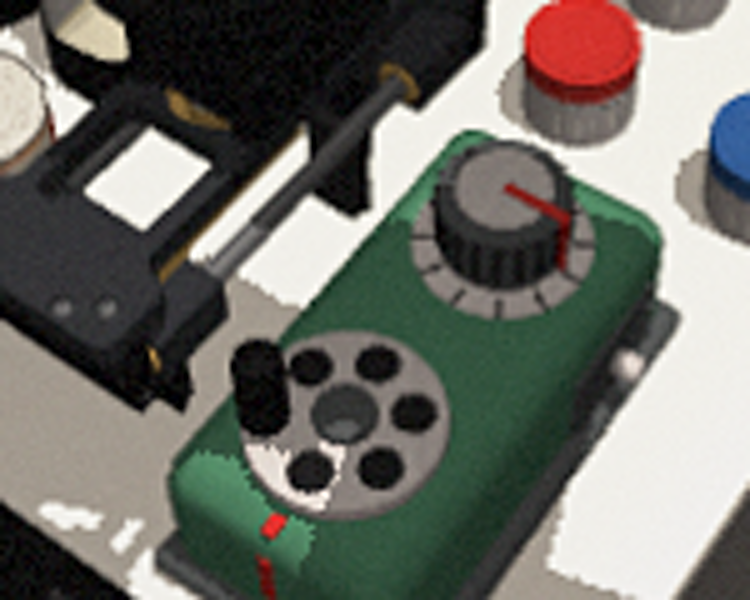

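The fingers at (340,190) and (165,385) straddle the handle at (260,385). Next: descend and grip.

Call:
step_arm(steps=[[0,0,0.1,0,0,0,-1],[0,0,0.2,0,0,0,-1],[0,0,0.25,0,0,0,-1],[0,0,0.25,0,0,0,-1],[0,0,0.25,0,0,0,1],[0,0,0.25,0,0,0,1],[0,0,0.25,0,0,0,1],[0,0,0.25,0,0,0,1]])

```text
time_s: 13.73
position: [0.5044, 0.3052, 0.1336]
tcp_rot: [[-1.0, 0.0, 0.003], [0.0, 1.0, 0.001], [-0.003, 0.001, -1.0]]
force: [-0.1, 0.9, 0.4]
opening: 0.778
grasp_force: 0.0
```

Call:
step_arm(steps=[[0,0,0,0,0,0,1],[0,0,0,0,0,0,1],[0,0,0,0,0,0,1],[0,0,0,0,0,0,1],[0,0,0,0,0,0,1],[0,0,0,0,0,0,1],[0,0,0,0,0,0,1],[0,0,0,0,0,0,1]])

```text
time_s: 14.4
position: [0.5036, 0.3058, 0.132]
tcp_rot: [[-1.0, 0.0, 0.001], [0.0, 1.0, 0.002], [-0.001, 0.002, -1.0]]
force: [-0.6, 2.7, -0.5]
opening: 0.221
grasp_force: 30.0
```

```bash
python3 -c "
from h import *
go(.5044,.3052,.131,90)"
```

```text
t 14.4 p [0.5036 0.3058 0.132 ] yaw 90.0 q6 -69.7 F [-0.6  2.7 -0.5] Mz [0.51 0.05 0.01] open 0.221 gf 30.0
go [-0.003 -0.002  0.003] -0.0
```

Call:
step_arm(steps=[[-0.0163,-0.0354,0,0,0,0,1],[-0.0179,-0.0744,0,0,0,0,1],[-0.0044,-0.111,0,0,0,0,1],[0.0221,-0.1397,0,0,0,0,1],[0.0576,-0.156,0,0,0,0,1],[0.0965,-0.1576,0,0,0,0,1],[0.1332,-0.144,0,0,0,0,1],[0.1618,-0.1176,0,0,0,0,1]])

```text
time_s: 15.07
position: [0.457, 0.2681, 0.1321]
tcp_rot: [[-1.0, -0.001, 0.005], [-0.001, 1.0, -0.002], [-0.005, -0.002, -1.0]]
force: [7.2, -4.7, -5.1]
opening: 0.221
grasp_force: 30.0
```

```bash
python3 -c "
from h import *
go(.4558,.27,.131,90)"
```

```text
t 15.0667 p [0.457  0.2681 0.1321] yaw 90.1 q6 -71.4 F [ 7.2 -4.7 -5.1] Mz [-0.58 -1.06  0.02] open 0.221 gf 30.0
go [0.004 0.006 0.004] 0.001
```

Works well, with small forces. Continue: B, A, B, A. I'll pause in between to check the grip.

Call:
step_arm(steps=[[0.0163,0.0354,0,0,0,0,1],[0.0179,0.0744,0,0,0,0,1],[0.0044,0.111,0,0,0,0,1],[-0.0221,0.1397,0,0,0,0,1],[-0.0576,0.156,0,0,0,0,1],[-0.0965,0.1576,0,0,0,0,1],[-0.1332,0.144,0,0,0,0,1],[-0.1618,0.1176,0,0,0,0,1]])

```text
time_s: 15.73
position: [0.5022, 0.3075, 0.132]
tcp_rot: [[-1.0, 0.0, -0.002], [0.0, 1.0, 0.004], [0.002, 0.004, -1.0]]
force: [-4.9, 5.6, 0.9]
opening: 0.223
grasp_force: 30.0
```

Call:
step_arm(steps=[[-0.0163,-0.0354,0,0,0,0,1],[-0.0179,-0.0744,0,0,0,0,1],[-0.0044,-0.111,0,0,0,0,1],[0.0221,-0.1397,0,0,0,0,1],[0.0576,-0.156,0,0,0,0,1],[0.0965,-0.1576,0,0,0,0,1],[0.1332,-0.144,0,0,0,0,1],[0.1618,-0.1176,0,0,0,0,1]])

```text
time_s: 16.4
position: [0.457, 0.2681, 0.132]
tcp_rot: [[-1.0, -0.001, 0.005], [-0.001, 1.0, -0.002], [-0.005, -0.002, -1.0]]
force: [6.0, -4.1, -4.7]
opening: 0.22
grasp_force: 30.0
```

```bash
python3 -c "
from h import *
go(.4558,.27,.131,90)
c=capture('scene');cv2.imwrite('pics/s4.png',cv2.resize(c['image'][210:330,220:370,::-1],None,fx=4,fy=4,interpolation=2))"
```

```text
t 16.4 p [0.457  0.2681 0.132 ] yaw 90.1 q6 -71.4 F [ 6.  -4.1 -4.7] Mz [-0.58 -1.06  0.01] open 0.22 gf 30.0
go [0.004 0.006 0.003] 0.001
```

View pics/s4.png

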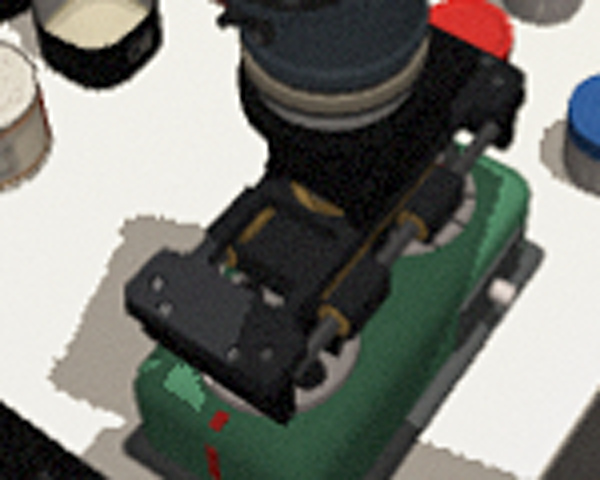

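The handle at about (310,375) is still held in the jaws. 540° are done; 484.5° remain.

Call:
step_arm(steps=[[0.0163,0.0354,0,0,0,0,1],[0.0179,0.0744,0,0,0,0,1],[0.0044,0.111,0,0,0,0,1],[-0.0221,0.1397,0,0,0,0,1],[-0.0576,0.156,0,0,0,0,1],[-0.0965,0.1576,0,0,0,0,1],[-0.1332,0.144,0,0,0,0,1],[-0.1618,0.1176,0,0,0,0,1]])

```text
time_s: 17.12
position: [0.5021, 0.3077, 0.132]
tcp_rot: [[-1.0, 0.0, -0.003], [0.0, 1.0, 0.004], [0.003, 0.004, -1.0]]
force: [-3.8, 6.1, 2.2]
opening: 0.221
grasp_force: 30.0
```

Call:
step_arm(steps=[[-0.0163,-0.0354,0,0,0,0,1],[-0.0179,-0.0744,0,0,0,0,1],[-0.0044,-0.111,0,0,0,0,1],[0.0221,-0.1397,0,0,0,0,1],[0.0576,-0.156,0,0,0,0,1],[0.0965,-0.1576,0,0,0,0,1],[0.1332,-0.144,0,0,0,0,1],[0.1618,-0.1176,0,0,0,0,1]])

```text
time_s: 17.78
position: [0.4569, 0.2682, 0.1321]
tcp_rot: [[-1.0, -0.001, 0.004], [-0.001, 1.0, -0.002], [-0.004, -0.002, -1.0]]
force: [6.2, -3.5, -5.5]
opening: 0.223
grasp_force: 30.0
```

Call:
step_arm(steps=[[0.0156,0.0325,0,0,0,0,1],[0.0186,0.0684,0,0,0,0,1],[0.0088,0.103,0,0,0,0,1],[-0.0127,0.1319,0,0,0,0,1],[-0.043,0.1513,0,0,0,0,1],[-0.0783,0.1588,0,0,0,0,1],[-0.0783,0.1588,0,0,0,0,1],[-0.0783,0.1588,0,0,0,0,1]])

```text
time_s: 18.45
position: [0.4776, 0.3177, 0.132]
tcp_rot: [[-1.0, 0.0, -0.002], [0.0, 1.0, 0.0], [0.002, 0.0, -1.0]]
force: [-2.7, 3.8, 2.0]
opening: 0.223
grasp_force: 30.0
```

Call:
step_arm(steps=[[0,0,0,0,0,0,1],[0,0,0,0,0,0,1],[0,0,0,0,0,0,1],[0,0,0,0,0,0,1]])

```text
time_s: 18.78
position: [0.4776, 0.3177, 0.132]
tcp_rot: [[-1.0, 0.0, -0.001], [0.0, 1.0, 0.001], [0.001, 0.001, -1.0]]
force: [-3.0, 4.4, 2.2]
opening: 0.214
grasp_force: 30.0
```

Call:
step_arm(steps=[[0,0,0,0,0,0,-1],[0,0,0,0,0,0,-1],[0,0,0,0,0,0,-1],[0,0,0,0,0,0,-1],[0,0,0,0,0,0,-1],[0,0,-0.1,0,0,0,-1],[0,0,-0.2,0,0,0,-1],[0,0,-0.3,0,0,0,-1]])

```text
time_s: 19.45
position: [0.4782, 0.3169, 0.2224]
tcp_rot: [[-1.0, -0.0, -0.001], [-0.0, 1.0, -0.001], [0.001, -0.001, -1.0]]
force: [-0.1, -0.2, -0.2]
opening: 0.742
grasp_force: 0.0
```

Call:
step_arm(steps=[[-0.1,-0.12,0,0,0,0,-1],[-0.1,-0.24,0,0,0,0,-1],[-0.1,-0.36,0,0,0,0,-1],[-0.1,-0.48,0,0,0,0,-1],[-0.1,-0.6,0,0,0,0,-1],[-0.1,-0.72,0,0,0,0,-1],[-0.1,-0.84,0,0,0,0,-1],[-0.1,-0.84,0,0,0,0,-1]])

```text
time_s: 20.12
position: [0.5091, 0.0596, 0.2222]
tcp_rot: [[-1.0, 0.005, 0.001], [0.005, 1.0, -0.003], [-0.001, -0.003, -1.0]]
force: [0.6, 0.2, 0.1]
opening: 1.002
grasp_force: 0.0
```

```bash
python3 ptr.py; python3 -c "
from h import *
c=snap('scene','s5full.png');t=capture('top')
a=cv2.resize(c['image'][200:340,240:380,::-1],None,fx=4,fy=4,interpolation=2); print(a.shape)
cv2.imwrite('pics/s5.png',a)"
```

```text
510 [-0.01270562 -0.0003746 ] line -178.43865644153004 mean -178.31125332536786
t 20.1667 p [0.5089 0.0622 0.2222] yaw 89.7 q6 -95.2 F [-0.1  0.9  0.9] Mz [0.04 0.01 0.02] open 0.998 gf 0.0
go [0.022 0.812 0.04 ] 1.993
(560, 560, 3)
```

View pics/s5.png

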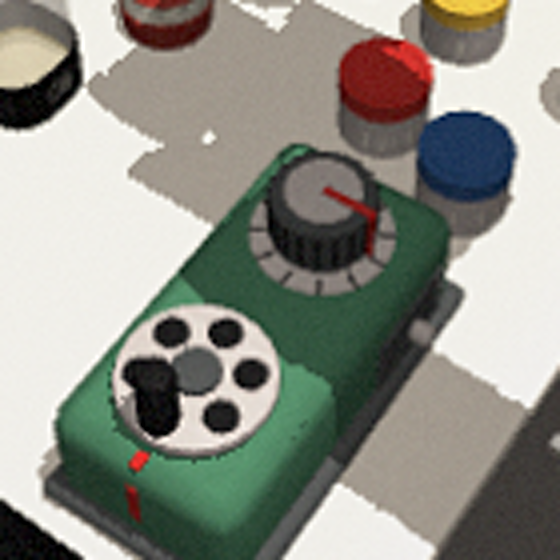

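The ring pointer is unchanged and the handle, with its base at (158,430), lines up with the mark at (139,461). The blue tin has been knocked nearer to the grinder. I'll measure the lids in the scene camera.

```bash
cat > tins.py <<'E'
from h import *
def tins():
    for n in('scene','top'):
        c=capture(n); hsv=cv2.cvtColor(c['image'],cv2.COLOR_RGB2HSV)
        for k,lo,hi in(('red',(174,180,90),(180,255,255)),('red2',(0,200,90),(4,255,255)),('yel',(22,150,90),(32,255,255)),('blu',(100,150,50),(125,255,255)),('cop',(5,140,120),(14,255,255))):
            m=cv2.morphologyEx(cv2.inRange(hsv,lo,hi),cv2.MORPH_OPEN,np.ones((3,3))); K_,l,st,ce=cv2.connectedComponentsWithStats(m)
            for i in range(1,K_):
                if st[i,4]>120:
                    p=px2w(c,*ce[i],.046 if n=='scene' else .05)
                    if .36<p[0]<.62 and -.33<p[1]<.2: print(n,k,st[i].tolist(),np.round(p[:2],4))
E
python3 -c "
from tins import *
tins()
c=capture('scene'); q=lambda a,b,z:px2w(c,240+(a+.5)/4-.5,200+(b+.5)/4-.5,z)[:2]
h=q(199,370,.103)
for p in(q(158,428,.099),q(152,372,.143),q(139,461,.0855)): print(p-h,np.degrees(np.arctan2(*(p-h)[::-1])))
"
```

```text
scene yel [346, 188, 21, 16, 262] [ 0.533  -0.0606]
scene blu [345, 228, 23, 21, 384] [0.4628 0.0603]
scene cop [383, 205, 22, 18, 311] [ 0.4256 -0.059 ]
top yel [365, 206, 14, 24, 263] [ 0.5313 -0.071 ]
top cop [355, 252, 24, 15, 155] [ 0.4379 -0.0632]
[-0.00157204  0.03330862] 92.7021349044
[1.35547178e-05 3.09576379e-02] 89.97491319986275
[0.00042746 0.04629409] 89.47097056252444
```

View pics/s5full.png

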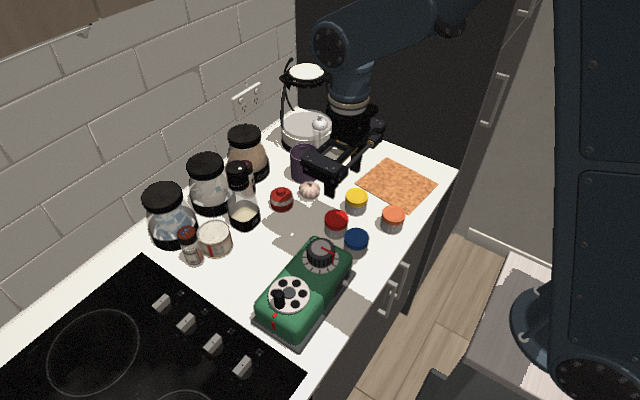

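The scene and top fixes agree. Blue is at (0.463,0.060), near red at (0.533,0.034), with copper at (0.426,-0.059) and yellow at (0.532,-0.060). I'll take yellow first, at yaw 0.

Call:
step_arm(steps=[[-0.077,-0.407,0,0,0,1,-1],[-0.077,-0.407,0,0,0,1,-1],[-0.077,-0.407,0,0,0,1,-1],[-0.077,-0.407,0,0,0,1,-1],[-0.077,-0.407,0,0,0,1,-1],[-0.077,-0.407,0,0,0,1,-1],[-0.077,-0.407,0,0,0,1,-1],[-0.077,-0.407,0,0,0,1,-1]])

```text
time_s: 21.08
position: [0.5317, -0.0554, 0.2219]
tcp_rot: [[-0.708, 0.706, -0.0], [0.706, 0.708, 0.0], [0.0, -0.0, -1.0]]
force: [-0.5, 0.3, -1.1]
opening: 0.996
grasp_force: 0.0
```

Call:
step_arm(steps=[[0,0,0,0,0,1,-1],[0,0,0,0,0,1,-1],[0,0,0,0,0,1,-1],[0,0,0,0,0,1,-1],[0,0,0,0,0,1,-1],[0,0,0,0,0,1,-1],[0,0,0,0,0,1,-1],[0,0,0,0,0,1,-1]])

```text
time_s: 21.75
position: [0.5317, -0.0556, 0.222]
tcp_rot: [[-0.003, 1.0, -0.0], [1.0, 0.003, 0.0], [0.0, -0.0, -1.0]]
force: [0.1, -0.2, 0.4]
opening: 1.001
grasp_force: 0.0
```

```bash
python3 -c "
from h import *
go(.532,-.06,.038,0)
c=capture('top')
for p in((378,137,.089),(322,149,.057),(350,165,.05)): print(px2w(c,*p))"
```

```text
t 21.75 p [ 0.5317 -0.0556  0.222 ] yaw 0.2 q6 -18.1 F [ 0.1 -0.2  0.4] Mz [-0.08  0.1  -0.01] open 1.001 gf 0.0
go [-0.015  0.001  0.613] 0.004
[ 0.7109257  -0.08837752  0.089     ]
[0.69214468 0.03854501 0.057     ]
[ 0.65463188 -0.0265086   0.05      ]
```

Call:
step_arm(steps=[[-0.015,0,0.12,0,0,0,-1],[-0.015,0,0.24,0,0,0,-1],[-0.015,0,0.36,0,0,0,-1],[-0.015,0,0.48,0,0,0,-1],[-0.015,0,0.58,0,0,0,-1],[-0.015,0,0.613,0,0,0,-1],[-0.015,0,0.613,0,0,0,-1],[-0.015,0,0.613,0,0,0,1]])

```text
time_s: 22.47
position: [0.532, -0.061, 0.0384]
tcp_rot: [[-0.002, 1.0, 0.0], [1.0, 0.002, -0.0], [-0.0, 0.0, -1.0]]
force: [0.4, -0.3, 0.8]
opening: 0.976
grasp_force: 0.0
```

Call:
step_arm(steps=[[0,0,0,0,0,0,1],[0,0,0,0,0,0,1],[0,0,0,0,0,0,1],[0,0,0,0,0,0,1],[0,0,0,0,0,0,1],[0,0,0,0,0,0,1],[0,0,0,0,0,0,1],[0,0,0,0,0,0,1]])

```text
time_s: 23.13
position: [0.5322, -0.0614, 0.0393]
tcp_rot: [[-0.0, 1.0, 0.002], [1.0, 0.0, -0.001], [-0.001, 0.002, -1.0]]
force: [-0.3, 0.3, 6.0]
opening: 0.662
grasp_force: 30.0
```

```bash
python3 -c "
from h import *
go(.5283,-.2618,.138,0)"
```

```text
t 23.1333 p [ 0.5322 -0.0614  0.0393] yaw 0.0 q6 -18.6 F [-0.3  0.3  6. ] Mz [-0.02  0.1   0.06] open 0.662 gf 30.0
go [-0.668 -0.013 -0.329] 0.0
```

Call:
step_arm(steps=[[0,0,-0.12,0,0,0,1],[0,0,-0.24,0,0,0,1],[-0.05,0,-0.3,0,0,0,1],[-0.17,0,-0.3,0,0,0,1],[-0.29,0,-0.3,0,0,0,1],[-0.41,0,-0.3,0,0,0,1],[-0.53,0,-0.3,0,0,0,1],[-0.62,-0.013,-0.3,0,0,0,1]])

```text
time_s: 23.8
position: [0.5282, -0.2504, 0.1284]
tcp_rot: [[0.001, 1.0, 0.002], [1.0, -0.001, -0.002], [-0.002, 0.002, -1.0]]
force: [-0.2, 0.2, -1.6]
opening: 0.665
grasp_force: 30.0
```

Call:
step_arm(steps=[[-0.048,0,0,0,0,0,1],[-0.048,0,0,0,0,0,1],[-0.048,0,0.1,0,0,0,1],[-0.048,0,0.2,0,0,0,1],[-0.048,0,0.25,0,0,0,1],[-0.048,0,0.28,0,0,0,1],[-0.048,0,0.286,0,0,0,1],[-0.048,0,0.286,0,0,0,1]])

```text
time_s: 24.47
position: [0.5271, -0.2594, 0.0423]
tcp_rot: [[-0.002, 1.0, -0.002], [1.0, 0.002, 0.002], [0.002, -0.002, -1.0]]
force: [-0.1, 0.0, -0.8]
opening: 0.659
grasp_force: 30.0
```

Call:
step_arm(steps=[[0,0,0,0,0,0,1],[0,0,0,0,0,0,-1],[0,0,0,0,0,0,-1],[0,0,0,0,0,0,-1],[0,0,0,0,0,0,-1],[0,0,0,0,0,0,-1],[0,0,-0.08,0,0,0,-1],[0,0,-0.2,0,0,0,-1]])

```text
time_s: 25.13
position: [0.5254, -0.2601, 0.0997]
tcp_rot: [[0.0, 1.0, -0.007], [1.0, -0.0, 0.005], [0.005, -0.007, -1.0]]
force: [0.1, -0.2, 0.2]
opening: 0.99
grasp_force: 0.0
```

```bash
python3 -c "
from tins import *
go(.5327,.0342,.138,40)
tins()"
```

```text
t 25.1333 p [ 0.5254 -0.2601  0.0997] yaw -0.0 q6 -37.2 F [ 0.1 -0.2  0.2] Mz [-0.12 -0.   -0.02] open 0.99 gf 0.0
go [ 0.982  0.023 -0.123] -0.889
scene blu [345, 228, 23, 22, 405] [0.4613 0.0614]
scene cop [383, 205, 22, 18, 314] [ 0.4257 -0.0592]
top yel [440, 206, 17, 24, 353] [ 0.5272 -0.2538]
top cop [355, 255, 24, 21, 198] [ 0.425  -0.0617]
```

Call:
step_arm(steps=[[0.671,-0.335,-0.1,0,0,0,-1],[0.671,-0.335,-0.1,0,0,0,-1],[0.671,-0.335,-0.1,0,0,0,-1],[0.671,-0.335,-0.1,0,0,0,-1],[0.671,-0.335,-0.1,0,0,0,-1],[0.671,-0.335,-0.1,0,0,0,-1],[0.671,-0.335,-0.1,0,0,0,-1],[0.671,-0.335,-0.1,0,0,0,-1]])

```text
time_s: 25.9
position: [0.4272, -0.0598, 0.1325]
tcp_rot: [[-0.002, 1.0, 0.001], [1.0, 0.002, -0.001], [-0.001, 0.001, -1.0]]
force: [0.6, -0.3, -0.6]
opening: 1.001
grasp_force: 0.0
```

```bash
python3 -c "
from h import *
go(.426,-.059,.038,0)"
```

```text
t 25.9 p [ 0.4272 -0.0598  0.1325] yaw 0.1 q6 -23.0 F [ 0.6 -0.3 -0.6] Mz [-0.09 -0.01  0.03] open 1.001 gf 0.0
go [ 0.003 -0.004  0.315] 0.003
```

Call:
step_arm(steps=[[0,0,0.1,0,0,0,-1],[0,0,0.2,0,0,0,-1],[0,0,0.29,0,0,0,-1],[0,0,0.315,0,0,0,-1],[0,0,0.315,0,0,0,-1],[0,0,0.315,0,0,0,1],[0,0,0.315,0,0,0,1],[0,0,0.315,0,0,0,1]])

```text
time_s: 26.57
position: [0.4282, -0.0609, 0.039]
tcp_rot: [[0.0, 1.0, 0.003], [1.0, -0.0, -0.001], [-0.001, 0.003, -1.0]]
force: [-0.0, 0.3, -0.2]
opening: 0.856
grasp_force: 0.0
```

Call:
step_arm(steps=[[0,0,0,0,0,0,1],[0,0,0,0,0,0,1],[0,0,0,0,0,0,1],[0,0,0,0,0,0,1],[0,0,0,0,0,0,1],[0,0,0,0,0,0,1],[0,0,0,0,0,0,1]])

```text
time_s: 27.15
position: [0.4274, -0.0604, 0.0386]
tcp_rot: [[-0.0, 1.0, 0.001], [1.0, 0.0, -0.001], [-0.001, 0.001, -1.0]]
force: [-0.4, -0.2, 7.4]
opening: 0.661
grasp_force: 30.0
```

```bash
python3 -c "
from h import *
go(.4291,-.2494,.042,0)"
```

```text
t 27.15 p [ 0.4274 -0.0604  0.0386] yaw 0.0 q6 -23.0 F [-0.4 -0.2  7.4] Mz [-0.07  0.16  0.05] open 0.661 gf 30.0
go [-0.63   0.005 -0.011] 0.001
```

Call:
step_arm(steps=[[0,0,-0.12,0,0,0,1],[0,0,-0.24,0,0,0,1],[-0.05,0,-0.3,0,0,0,1],[-0.17,0,-0.3,0,0,0,1],[-0.29,0,-0.3,0,0,0,1],[-0.41,0,-0.3,0,0,0,1],[-0.53,0,-0.3,0,0,0,1],[-0.6,0.01,-0.3,0,0,0,1]])

```text
time_s: 27.82
position: [0.4303, -0.2441, 0.1282]
tcp_rot: [[0.002, 1.0, 0.002], [1.0, -0.002, -0.002], [-0.002, 0.002, -1.0]]
force: [1.0, 0.8, -1.6]
opening: 0.659
grasp_force: 30.0
```

Call:
step_arm(steps=[[-0.035,0,0,0,0,0,1],[-0.035,0,0,0,0,0,1],[-0.035,0,0.1,0,0,0,1],[-0.035,0,0.2,0,0,0,1],[-0.035,0,0.25,0,0,0,1],[-0.035,0,0.28,0,0,0,1],[-0.035,0,0.286,0,0,0,1],[-0.035,0,0.286,0,0,0,1]])

```text
time_s: 28.48
position: [0.4292, -0.2483, 0.042]
tcp_rot: [[-0.002, 1.0, -0.003], [1.0, 0.002, 0.003], [0.003, -0.003, -1.0]]
force: [-0.4, -1.2, -0.9]
opening: 0.657
grasp_force: 30.0
```

Call:
step_arm(steps=[[0,0,0,0,0,0,1],[0,0,0,0,0,0,-1],[0,0,0,0,0,0,-1],[0,0,0,0,0,0,-1],[0,0,0,0,0,0,-1],[0,0,0,0,0,0,-1],[0,0,-0.08,0,0,0,-1],[0,0,-0.2,0,0,0,-1]])

```text
time_s: 29.15
position: [0.4284, -0.2495, 0.1001]
tcp_rot: [[0.0, 1.0, -0.006], [1.0, -0.0, 0.005], [0.005, -0.006, -1.0]]
force: [1.5, -0.5, -0.5]
opening: 0.989
grasp_force: 0.0
```

```bash
python3 -c "
from tins import *
go(.5327,.0342,.138,40)
tins()
c=snap('scene','s6.png')"
```

```text
t 29.15 p [ 0.4284 -0.2495  0.1001] yaw -0.0 q6 -43.1 F [ 1.5 -0.5 -0.5] Mz [-0.14  0.04  0.05] open 0.989 gf 0.0
go [ 0.946  0.347 -0.123] -0.889
scene blu [345, 228, 23, 22, 394] [0.462  0.0612]
scene cop [414, 164, 19, 13, 189] [ 0.4335 -0.2547]
top yel [440, 206, 24, 23, 304] [ 0.5342 -0.2557]
top cop [437, 248, 16, 25, 324] [ 0.429  -0.2421]
```

View pics/s6.png

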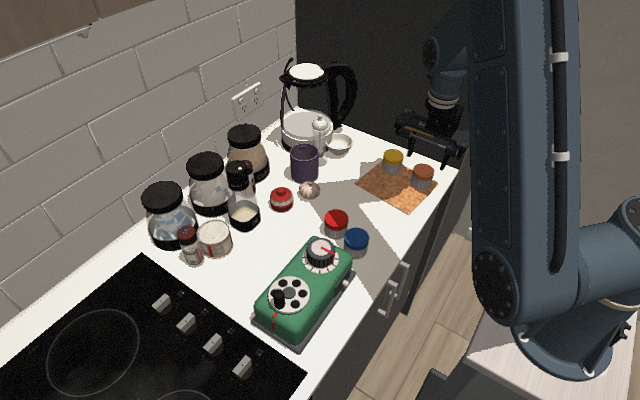

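Yellow (393,158) and copper (423,174) stand on the mat; red (336,219) and blue (356,239) remain. Red is next, at yaw 40.

Call:
step_arm(steps=[[0.946,0.345,-0.12,0,0,-0.889,-1],[0.946,0.345,-0.12,0,0,-0.889,-1],[0.946,0.345,-0.12,0,0,-0.889,-1],[0.946,0.345,-0.12,0,0,-0.889,-1],[0.946,0.345,-0.12,0,0,-0.889,-1],[0.946,0.345,-0.12,0,0,-0.889,-1],[0.946,0.345,-0.12,0,0,-0.889,-1],[0.946,0.345,-0.12,0,0,-0.889,-1]])

```text
time_s: 29.97
position: [0.5347, 0.0378, 0.1378]
tcp_rot: [[-0.646, 0.763, 0.001], [0.763, 0.646, 0.001], [0.0, 0.002, -1.0]]
force: [0.5, 0.0, -0.1]
opening: 1.0
grasp_force: 0.0
```

Call:
step_arm(steps=[[0,0,0,0,0,0,-1],[0,0,0,0,0,0,-1]])

```text
time_s: 30.13
position: [0.5329, 0.0334, 0.1371]
tcp_rot: [[-0.645, 0.764, -0.002], [0.764, 0.645, -0.0], [0.001, -0.002, -1.0]]
force: [0.4, -0.3, -0.2]
opening: 1.0
grasp_force: 0.0
```

```bash
python3 -c "
from h import *
go(.5327,.0342,.038,40)
c=capture('scene');hsv=cv2.cvtColor(c['image'],cv2.COLOR_RGB2HSV)[205:235,318:352]
m=((hsv[:,:,1]>150)&((hsv[:,:,0]<6)|(hsv[:,:,0]>172))&(hsv[:,:,2]>60)).astype(np.uint8);M=cv2.moments(m,True);print(m.sum(),px2w(c,318+M['m10']/M['m00'],205+M['m01']/M['m00'],.046))"
```

```text
t 30.1333 p [0.5329 0.0334 0.1371] yaw 40.1 q6 -48.5 F [ 0.4 -0.3 -0.2] Mz [-0.04  0.03 -0.  ] open 1.0 gf 0.0
go [0.002 0.002 0.33 ] 0.003
391 [0.53117401 0.03936469 0.046     ]
```

Call:
step_arm(steps=[[0,0,0.1,0,0,0,-1],[0,0,0.2,0,0,0,-1],[0,0,0.3,0,0,0,-1],[0,0,0.33,0,0,0,-1],[0,0,0.33,0,0,0,-1],[0,0,0.33,0,0,0,1],[0,0,0.33,0,0,0,1],[0,0,0.33,0,0,0,1]])

```text
time_s: 30.85
position: [0.5347, 0.0325, 0.0406]
tcp_rot: [[-0.643, 0.766, 0.003], [0.766, 0.643, -0.0], [-0.002, 0.002, -1.0]]
force: [0.8, 0.3, 1.0]
opening: 0.853
grasp_force: 0.0
```

Call:
step_arm(steps=[[0,0,0,0,0,0,1],[0,0,0,0,0,0,1],[0,0,0,0,0,0,1],[0,0,0,0,0,0,1],[0,0,0,0,0,0,1],[0,0,0,0,0,0,1],[0,0,0,0,0,0,1]])

```text
time_s: 31.43
position: [0.5343, 0.0331, 0.0401]
tcp_rot: [[-0.643, 0.766, 0.002], [0.766, 0.643, -0.0], [-0.001, 0.001, -1.0]]
force: [-0.1, -0.0, 6.1]
opening: 0.662
grasp_force: 30.0
```

```bash
python3 -c "
from h import *
go(.5395,-.1726,.042,0)"
```

```text
t 31.4333 p [0.5343 0.0331 0.0401] yaw 40.0 q6 -48.5 F [-0.1 -0.   6.1] Mz [ 0.03 -0.    0.04] open 0.662 gf 30.0
go [-0.536 -0.428 -0.006] 0.89
```

Call:
step_arm(steps=[[0,0,-0.11,0,0,0,1],[0,0,-0.22,0,0,0,1],[0,0,-0.3,0,0,0,1],[0,0,-0.3,0,0,0,1]])

```text
time_s: 31.77
position: [0.5364, 0.0329, 0.1332]
tcp_rot: [[-0.643, 0.765, 0.009], [0.766, 0.643, -0.001], [-0.007, 0.006, -1.0]]
force: [0.0, -0.1, -2.0]
opening: 0.66
grasp_force: 30.0
```

Call:
step_arm(steps=[[-0.09,-0.07,0,0,0,0.13,1],[-0.18,-0.14,0,0,0,0.26,1],[-0.27,-0.21,0,0,0,0.39,1],[-0.36,-0.28,0,0,0,0.52,1],[-0.45,-0.35,0,0,0,0.65,1],[-0.53,-0.42,0,0,0,0.78,1],[-0.543,-0.426,0,0,0,0.889,1],[-0.543,-0.426,0,0,0,0.889,1]])

```text
time_s: 32.43
position: [0.5402, -0.1763, 0.1278]
tcp_rot: [[0.005, 1.0, -0.001], [1.0, -0.005, 0.0], [0.0, -0.001, -1.0]]
force: [0.7, 0.4, -2.4]
opening: 0.658
grasp_force: 30.0
```

```bash
python3 -c "
from h import *
go(.5395,-.1726,.042,0)"
```

```text
t 32.4333 p [ 0.5402 -0.1763  0.1278] yaw -0.3 q6 -29.0 F [ 0.7  0.4 -2.4] Mz [-0.12  0.03 -0.01] open 0.658 gf 30.0
go [ 0.012 -0.002  0.286] -0.006
```

Call:
step_arm(steps=[[0.005,0,0.1,0,0,0,1],[0.005,0,0.2,0,0,0,1],[0.005,0,0.25,0,0,0,1],[0.005,0,0.275,0,0,0,1],[0.005,0,0.283,0,0,0,1],[0.005,0,0.283,0,0,0,1],[0.005,0,0.283,0,0,0,-1],[0.005,0,0.283,0,0,0,-1]])

```text
time_s: 33.1
position: [0.541, -0.172, 0.0446]
tcp_rot: [[-0.002, 1.0, 0.001], [1.0, 0.002, -0.001], [-0.001, 0.001, -1.0]]
force: [-0.3, 0.3, 0.1]
opening: 0.735
grasp_force: 0.0
```

Call:
step_arm(steps=[[0,0,0,0,0,0,-1],[0,0,0,0,0,0,-1],[0,0,0,0,0,0,-1],[0,0,-0.1,0,0,0,-1],[0,0,-0.2,0,0,0,-1],[0,0,-0.3,0,0,0,-1],[0,0,-0.3,0,0,0,-1]])

```text
time_s: 33.68
position: [0.5438, -0.1741, 0.1395]
tcp_rot: [[-0.0, 1.0, 0.01], [1.0, 0.0, -0.005], [-0.005, 0.01, -1.0]]
force: [0.8, -0.8, 0.5]
opening: 1.002
grasp_force: 0.0
```

Call:
step_arm(steps=[[0.78,-0.258,0,0,0,0,-1],[0.78,-0.258,0,0,0,0,-1],[0.78,-0.258,0,0,0,0,-1],[0.78,-0.258,0,0,0,0,-1],[0.78,-0.258,0,0,0,0,-1],[0.78,-0.258,0,0,0,0,-1],[0.78,-0.258,0,0,0,0,-1],[0.78,-0.258,0,0,0,0,-1]])

```text
time_s: 34.35
position: [0.4618, 0.0634, 0.134]
tcp_rot: [[-0.005, 1.0, -0.001], [1.0, 0.005, 0.0], [0.0, -0.001, -1.0]]
force: [1.3, -0.4, 0.2]
opening: 0.999
grasp_force: 0.0
```

```bash
python3 -c "
from tins import *
go(.462,.061,.038,0); tins()"
```

```text
t 34.35 p [0.4618 0.0634 0.134 ] yaw 0.3 q6 -6.2 F [ 1.3 -0.4  0.2] Mz [-0.13 -0.02 -0.01] open 0.999 gf 0.0
go [-0.008  0.001  0.32 ] 0.006
scene yel [386, 149, 17, 11, 131] [ 0.5305 -0.2716]
scene blu [345, 228, 23, 22, 403] [0.4618 0.0616]
scene cop [414, 164, 19, 13, 210] [ 0.4321 -0.2537]
top red2 [401, 201, 24, 25, 466] [ 0.5392 -0.1696]
top yel [439, 206, 25, 24, 487] [ 0.5271 -0.2597]
top cop [437, 248, 24, 25, 478] [ 0.4291 -0.2491]
```

Call:
step_arm(steps=[[0,0,0.1,0,0,0,-1],[0,0,0.2,0,0,0,-1],[0,0,0.29,0,0,0,-1],[0,0,0.32,0,0,0,-1],[0,0,0.32,0,0,0,-1],[0,0,0.32,0,0,0,1],[0,0,0.32,0,0,0,1],[0,0,0.32,0,0,0,1]])

```text
time_s: 35.12
position: [0.4641, 0.0612, 0.0394]
tcp_rot: [[0.0, 1.0, 0.003], [1.0, -0.0, -0.0], [-0.0, 0.003, -1.0]]
force: [-0.1, 0.4, 0.7]
opening: 0.854
grasp_force: 0.0
```

Call:
step_arm(steps=[[0,0,0,0,0,0,1],[0,0,0,0,0,0,1],[0,0,0,0,0,0,1],[0,0,0,0,0,0,1],[0,0,0,0,0,0,1],[0,0,0,0,0,0,1],[0,0,0,0,0,0,1]])

```text
time_s: 35.7
position: [0.4635, 0.0616, 0.039]
tcp_rot: [[-0.0, 1.0, 0.002], [1.0, 0.0, -0.0], [-0.0, 0.002, -1.0]]
force: [-0.5, -0.0, 6.5]
opening: 0.656
grasp_force: 30.0
```

Call:
step_arm(steps=[[0,0,-0.12,0,0,0,1],[0,0,-0.24,0,0,0,1],[-0.05,0,-0.3,0,0,0,1],[-0.17,-0.02,-0.3,0,0,0,1],[-0.29,-0.04,-0.3,0,0,0,1],[-0.41,-0.06,-0.3,0,0,0,1],[-0.53,-0.072,-0.3,0,0,0,1],[-0.65,-0.072,-0.3,0,0,0,1]])

```text
time_s: 36.37
position: [0.4399, -0.1343, 0.1281]
tcp_rot: [[-0.001, 1.0, -0.002], [1.0, 0.001, 0.001], [0.001, -0.002, -1.0]]
force: [-0.0, 0.1, -1.7]
opening: 0.66
grasp_force: 30.0
```

Call:
step_arm(steps=[[-0.085,0,0,0,0,0,1],[-0.085,0,0,0,0,0,1],[-0.085,0,0,0,0,0,1]])

```text
time_s: 36.62
position: [0.4413, -0.1602, 0.1281]
tcp_rot: [[0.003, 1.0, 0.0], [1.0, -0.003, 0.0], [0.0, 0.0, -1.0]]
force: [0.0, 1.2, -1.8]
opening: 0.657
grasp_force: 30.0
```

```bash
python3 -c "
from h import *
go(.4403,-.1602,.042,0)"
```

```text
t 36.6167 p [ 0.4413 -0.1602  0.1281] yaw -0.2 q6 -33.5 F [ 0.   1.2 -1.8] Mz [-0.14  0.05  0.03] open 0.657 gf 30.0
go [ 0.    -0.003  0.287] -0.004
```

Call:
step_arm(steps=[[0,0,0.1,0,0,0,1],[0,0,0.2,0,0,0,1],[0,0,0.25,0,0,0,1],[0,0,0.275,0,0,0,1],[0,0,0.286,0,0,0,1],[0,0,0.286,0,0,0,1],[0,0,0.286,0,0,0,-1],[0,0,0.286,0,0,0,-1]])

```text
time_s: 37.28
position: [0.4419, -0.1584, 0.043]
tcp_rot: [[-0.001, 1.0, 0.001], [1.0, 0.001, -0.001], [-0.001, 0.001, -1.0]]
force: [-0.0, -0.2, 0.8]
opening: 0.737
grasp_force: 0.0
```

Call:
step_arm(steps=[[0,0,0,0,0,0,-1],[0,0,0,0,0,0,-1],[0,0,0,0,0,0,-1],[0,0,-0.1,0,0,0,-1],[0,0,-0.2,0,0,0,-1],[0,0,-0.3,0,0,0,-1],[0,0,-0.4,0,0,0,-1]])

```text
time_s: 37.87
position: [0.441, -0.1587, 0.1634]
tcp_rot: [[-0.0, 1.0, -0.001], [1.0, 0.0, 0.001], [0.001, -0.001, -1.0]]
force: [0.0, -0.2, -0.1]
opening: 1.001
grasp_force: 0.0
```

Call:
step_arm(steps=[[0.8,0,-0.1,0,0,0,-1],[0.8,0,-0.1,0,0,0,-1],[0.8,0,-0.1,0,0,0,-1],[0.8,0,-0.1,0,0,0,-1],[0.8,0,-0.1,0,0,0,-1],[0.8,0,-0.1,0,0,0,-1],[0.8,0,-0.1,0,0,0,-1],[0.8,0,-0.1,0,0,0,-1]])

```text
time_s: 38.53
position: [0.4411, 0.0826, 0.1926]
tcp_rot: [[-0.005, 1.0, 0.001], [1.0, 0.005, -0.0], [-0.0, 0.001, -1.0]]
force: [-0.3, -0.8, -0.2]
opening: 1.001
grasp_force: 0.0
```

```bash
python3 -c "
from tins import *
tins(); c=snap('scene','s7.png')"; python3 ptr.py
```

```text
scene cop [414, 164, 19, 13, 208] [ 0.4321 -0.2539]
top red2 [401, 202, 24, 24, 461] [ 0.5389 -0.1698]
top yel [439, 206, 25, 24, 487] [ 0.5271 -0.2597]
top blu [398, 244, 26, 25, 484] [ 0.4401 -0.1616]
top cop [437, 248, 24, 25, 479] [ 0.429 -0.249]
507 [-0.0126658 -0.00041  ] line -178.63760895565215 mean -178.1459507386263
t 38.7333 p [0.4415 0.0798 0.1921] yaw -0.1 q6 -3.9 F [ 0.6 -0.1 -0.5] Mz [-0.09  0.06 -0.03] open 0.997 gf 0.0
go [ 0.753  0.206 -0.06 ] -0.002
```

View pics/s7.png

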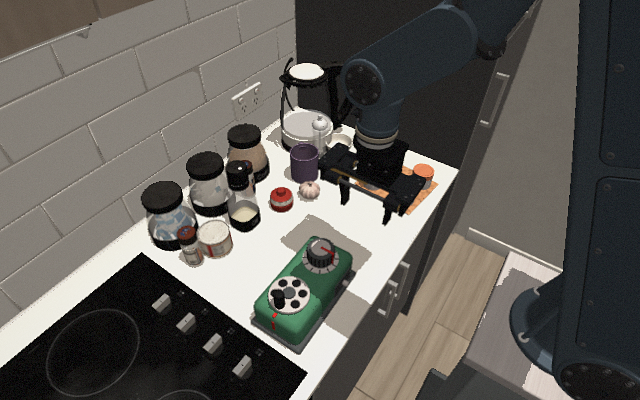

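All four tins stand on the mat at the planned spots (copper is visible at (423,175)). The ring and handle haven't changed, and the things at the back haven't moved. I'm handing in.

```bash
python3 -c "
from rig import *
print(hand_in())"
```

```text
the job is handed in; nothing more can be done
None
```

I handed the job in at about 39 s, and no result came back: by the cameras, the ring is about 90° (three clicks) open from the touch, the wheel is back over its red mark for the third time, all four tins stand on the mat, and the things at the back are unmoved.

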